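# Turn the pin frame over in its turnover stand

### The arm

A 6-joint arm with a two-finger parallel gripper is mounted at the origin on the work surface. World frame = base frame: x ahead of the robot, y to its left, z up, the work surface at z = 0. Lengths are in m, angles in rad, forces in N, time in s.
With the tool pointing down it reaches from about 0.275 to 0.75 m from the base axis. Payload 10.2 kg.
Tool frame: the origin (TCP) lies at the very end of the fingers, on their centre line; the grasp point (between the pads) lies 19 mm behind it; z points along the fingers, y is the line along which they close (so a half turn about z gives the same grasp; the last joint's range is limited). The gripper opens to 88 mm and grips with 3 to 60 N. Pads are 18 mm wide; open, the fingers measure 123 mm over their backs; the gripper's body (75 mm by 187 mm) begins 45 mm behind the grasp point.
Start: joints at [-1.417, 0.313, 1.498, -0, 1.331, -0.223], TCP at [0.193, -0.488, 0.239] pointing down, gripper open.
Joint ranges: [-2.94, 2.94], [-0.97, 2.17], [0.19, 2.56], [-1.23, 4.37], [0.02, 3.11], [-2.88, 2.88]. Speed limits (rad/s): [2.39, 2.39, 3.01, 3.14, 3.14, 3.14].

### API

Orientations are given as a unit quaternion [w, x, y, z].
In Python, from bench import r gives the robot as it stands. Calls block until the motion is done:
- r.move_to(position, orientation): joint-space move of the TCP to a pose.
- r.movel(position, rot=None, v=0.15, stop_force=None): straight line of the TCP; rot=None keeps the orientation; v is the mean speed in m/s. With stop_force (N) it stops when the force on the tool has changed by that much, and returns True; else False.
- r.set_joints(angles): joint-space move.
- r.command_gripper(opening, effort=None): finger opening in m; effort is the grip in N (None keeps the last); returns when the fingers have stopped.
- r.dwell(seconds).
- r.ik(position, orientation): joint angles nearest the present ones, or None.
- r.get_state(): the state.
- r.read_camera(name): name is "scene" or "side" or "wrist"; returns a dict with "pixels" (400x640x3 uint8, blue, green, red), "z_map" (400x640 float32, m along the optical axis (not along the pixel's ray), 0 where there is no reading), "K" (3x3 intrinsics, pixels), "origin" and "attitude" of the camera in the world. Camera axes: x right, y down, z forward; pixel columns grow to the right and rows downward; lengths in m; the calibration is good to about 2 mm. A picture is of the moment at which its call begins.
A pose or a line that the arm cannot do raises r.PlanningError and nothing moves.
- r.finish_job(): hands the job in; it is judged then, once.
The state is a dict: "time": time; "q": joint angles; "joint_vel": joint speeds; "joint_torque": joint torques, N m; "eef_pos": TCP position; "ee_rot": TCP orientation; "wrist_force": force on the tool from outside, world axes, zero at the start; "ft_torque": the same for the moment, N m; "gripper_width": finger opening in m; "grip_force": force on a finger pad.
Only numpy, scipy, OpenCV 4.12 (cv2) and the standard library are available. Lean on these libraries where they do the work, as an engineer would, in place of code of your own. Each camera call takes 0.05 s, during which the arm holds its last target. There are 200 camera calls.

### The job

The pins in the turnover stand are done on this side: flip the frame over so that its flat back is up and the pins hang underneath. Using only fingertips, press down the frame's far long edge so that the near one rises, push the risen edge over the top away from you, and ease it down level onto its stop without letting it slam. Do not touch the pins, do not shove or lift the stand, and leave the things standing around it alone.

Things in the scene. Friction and masses are not known exactly. Their poses are not given: they have to be found in the camera images.
- stand: loose aluminium turnover stand, 3 kg, on rubber feet; slides if pushed with over about 20 N. Base plate 190 (x) x 340 (y) mm, its top 21 mm above the bench. Two uprights at y = +-128 mm, 62 mm wide (x), 12 mm thick, tops 148 mm above the bench, carry the frame. Origin: centre of the underside; x: square to the axle, away from the robot (within 25 deg); y: along the axle; z up
- axle (a point): point on the stand at the middle of the frame's axle, 130 mm above the stand's origin. The axle runs along the stand's y axis
- frame (a joint): angle (rad) of the turning frame. 0: level, pins up, on its first stop. Grows as the far long edge goes down and the near one rises; pi/2: on edge; pi: level, pins down, on its second stop. It cannot turn the other way from 0. Balanced and stiff: it stays where it is left and takes about 1.2 N at a long edge to turn. Starts between 0 and 0.3
- long_edge (a point): point on the frame, mid-thickness, at the middle of the long edge that starts nearest the robot. The frame is a flat cream plastic plate, 170 mm across the axle x 216 mm along it x 12 mm, about 0.65 kg; the axle runs through its middle, so each long edge is 85 mm from it and passes 215 mm above the bench. Site axes turn with the frame, z out of the pin side
- pins: 16 steel pins, 8 mm thick, standing 16 mm out of the frame's pin side in two rows along the axle, 16 mm either side of it, between flat steel strips 3 mm high that reach 37 mm either side of the axle. Beyond them the frame is bare and flat, 48 mm wide up to each long edge; the back is flat all over. Origin: middle of the axle
- collar_a: steel sleeve 32 mm across, 30 mm tall, standing on the bench on the robot's side of the stand, to the left. Origin: centre of its underside
- collar_b: the same, to the right
- glue_bottle: white plastic bottle 38 mm across, 95 mm tall, standing beside the stand on the left. Origin: centre of its underside
- parts_tray: open blue plastic tray 120 x 170 x 28 mm full of loose pins, beside the stand on the right. Origin: centre of its underside

How it is judged:
By the outcome, as a careful person would: the job done as asked, in the order asked, and still so for the second after the job is handed in, with the robot touching nothing.
It also fails if it takes over 48 s, if anything falls off the work surface, if the arm or the gripper's body presses on something with over 40 N, if the wrist force passes 120 N, or if a joint passes its speed limit or range.

## Working session

There is one attempt and no reset: what is moved stays moved. The work goes in short steps, each a Python script; the robot and the scene stay as the last script left them, time stands still between calls to the robot, and variables do not carry over. Pictures are saved under pics/ and viewed, at most 10 in all, crops included, and the job is handed in when it is done.

```bash
ls; mkdir -p pics; python3 - <<'E'
from bench import r
import cv2,numpy as np
for n in ("scene","side"):
    c=r.read_camera(n); cv2.imwrite(f"pics/{n}0.png",c["pixels"]); np.savez(f"{n}0.npz",**c)
    print(n,c["origin"],c["attitude"],c["K"].tolist())
print(r.get_state())
E
```

```text
pics
scene [ 0.94463435 -0.33700582  0.90459852] [-0.27362283  0.86984911  0.39123479 -0.12421117] [[382.209563001268, 0.0, 319.20467794523717], [0.0, 382.209563001268, 201.77466855236779], [0.0, 0.0, 1.0]]
side [0.24353926 0.48017685 0.69495459] [ 0.11649368 -0.27831713  0.88753111 -0.34822023] [[380.52483395025735, 0.0, 317.66370925487155], [0.0, 380.52483395025735, 199.16164740899197], [0.0, 0.0, 1.0]]
{'time': 0.1, 'q': array([-1.41738943e+00,  3.13398341e-01,  1.49832043e+00, -1.30081602e-05,
        1.33099845e+00, -2.23372651e-01]), 'joint_vel': array([ 0.00023486, -0.00115913, -0.00098448,  0.00027149,  0.00100598,
       -0.00023492]), 'joint_torque': array([ 2.17190980e-03, -4.02813828e+01, -2.52646583e+01,  6.95247715e-02,
        3.41971766e-02, -6.11863584e-05]), 'eef_pos': array([ 0.19312881, -0.48796465,  0.23823141]), 'ee_rot': array([-5.62160763e-04,  9.82306622e-01,  1.87278892e-01,  1.33530578e-05]), 'wrist_force': array([0.50870808, 0.46505163, 0.24718987]), 'ft_torque': array([-0.02454654,  0.02016014, -0.01714483]), 'grip_force': 0.0, 'gripper_width': 0.08813157792496279}
```

View pics/scene0.png

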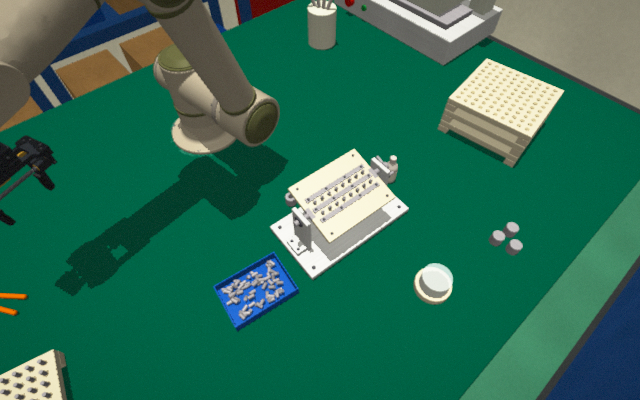

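View pics/side0.png

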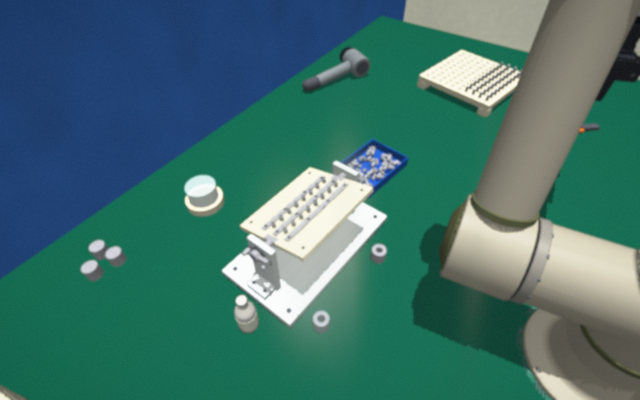

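The scene view shows the frame at about (342,195), with corners (289,188), (352,152), (395,198) and (330,240). The tray is at (256,290). The side view shows the frame at (307,212), the bottle at (246,315), and the collars at (379,252) and (321,320).

```bash
cat >h.py <<'E'
import numpy as np,cv2
from scipy.spatial.transform import Rotation as R
def cloud(c):
    K=c["K"];z=c["z_map"];v,u=np.mgrid[:400,:640]
    p=np.stack([(u-K[0,2])/K[0,0]*z,(v-K[1,2])/K[1,1]*z,z],-1)
    w,x,y,zz=c["attitude"]
    P=p@R.from_quat([x,y,zz,w]).as_matrix().T+c["origin"]
    P[z==0]=np.nan
    return P
E
python3 - <<'E'
from h import *
np.set_printoptions(precision=4,suppress=True)
polys={"scene":[(289,188),(352,152),(395,198),(330,240)],"side":[(242,225),(312,168),(372,188),(300,256)]}
base={"scene":[(272,226),(352,152),(409,208),(314,273)],"side":[(222,270),(250,240),(340,180),(387,215),(292,324)]}
for n in polys:
    c=np.load(f"{n}0.npz");P=cloud(c);im=c["pixels"].astype(int)
    print(n,"corners",[P[v,u].round(3).tolist() for u,v in polys[n]])
    m=np.zeros((400,640),np.uint8);cv2.fillPoly(m,[np.array(polys[n])],1)
    m=cv2.dilate(m,np.ones((9,9)))>0
    print("bench z",np.nanmedian(P[...,2][(im[...,1]>im[...,2]*2)&(im[...,1]>50)]))
    cream=m&(P[...,2]>.085)&(im[...,2]-im[...,0]>25)&np.isfinite(P[...,0])
    Q=P[cream]
    for _ in range(6):
        ce=np.median(Q,0);nrm=np.linalg.svd(Q-Q.mean(0),full_matrices=False)[2][2];nrm*=np.sign(nrm[2])
        d=(Q-Q.mean(0))@nrm;Q=Q[abs(d)<max(.003,1.5*d.std())]
    print("plane",len(Q),Q.mean(0),nrm,d.std(),"tilt",np.arccos(nrm[2]))
    rc=cv2.minAreaRect(Q[:,:2].astype(np.float32));print("rect",rc,cv2.boxPoints(rc))
    m=np.zeros((400,640),np.uint8);cv2.fillPoly(m,[np.array(base[n])],1)
    m=cv2.dilate(m,np.ones((9,9)))>0
    b=m&(abs(P[...,2]-.021)<.006)&(im.min(-1)>70)
    B=P[b][:,:2].astype(np.float32);rc=cv2.minAreaRect(B);print("base",len(B),np.median(P[b][:,2]),rc,cv2.boxPoints(rc))
c=np.load("side0.npz");P=cloud(c)
for k,(u,v) in dict(bottle=(246,315),bt=(241,299),ca=(321,320),cb=(379,252),axcorner=(262,240)).items(): print(k,P[v-2:v+3,u-2:u+3].reshape(-1,3)[::6])
E
```

```text
scene corners [[0.471, -0.019, 0.155], [0.489, 0.18, 0.156], [0.613, 0.243, 0.018], [0.631, -0.028, 0.12]]
bench z 0.0013057655456758521
plane 3225 [0.5628 0.087  0.1361] [ 0.228  -0.0155  0.9735] 0.001323423334455533 tilt 0.2305915352724969
rect ((0.5579413175582886, 0.08126403391361237), (0.21687446534633636, 0.16608121991157532), 86.63636779785156) [[ 0.4687 -0.0221]
 [ 0.6345 -0.0319]
 [ 0.6472  0.1846]
 [ 0.4814  0.1944]]
base 3154 0.02225003770455969 ((0.5422794818878174, 0.09539317339658737), (0.36701247096061707, 0.22254034876823425), 86.34629821777344) [[ 0.4195 -0.0806]
 [ 0.6416 -0.0948]
 [ 0.665   0.2714]
 [ 0.4429  0.2856]]
side corners [[0.643, 0.183, 0.118], [0.707, -0.136, -0.004], [0.469, -0.018, 0.152], [0.489, 0.196, 0.154]]
bench z -0.0005249471657273741
plane 283 [0.521  0.1156 0.1435] [ 0.2094 -0.0145  0.9777] 0.0014084707259219725 tilt 0.2114535098496506
rect ((0.5571054220199585, 0.08502738177776337), (0.21647047996520996, 0.1657186895608902), 86.03694152832031) [[ 0.467  -0.0172]
 [ 0.6323 -0.0287]
 [ 0.6472  0.1873]
 [ 0.4819  0.1987]]
base 5896 0.02048754693107624 ((0.5568206310272217, 0.08464477956295013), (0.3416863679885864, 0.1917729675769806), 86.1240005493164) [[ 0.4496 -0.0793]
 [ 0.6409 -0.0923]
 [ 0.664   0.2486]
 [ 0.4727  0.2616]]
bottle [[0.536  0.3044 0.0689]
 [0.5343 0.3042 0.0667]
 [0.5317 0.3045 0.0663]
 [0.5303 0.3041 0.0633]
 [0.529  0.3036 0.0603]]
bt [[0.5516 0.2945 0.0947]
 [0.5492 0.2946 0.0939]
 [0.5469 0.2948 0.0931]
 [0.5432 0.2958 0.095 ]
 [0.5408 0.296  0.0943]]
ca [[0.4363 0.2169 0.0181]
 [0.4358 0.2144 0.0103]
 [0.4336 0.2143 0.0085]
 [0.432  0.2133 0.0046]
 [0.4226 0.2235 0.0295]]
cb [[0.4226 0.018  0.0181]
 [0.4196 0.019  0.018 ]
 [0.4184 0.0151 0.0107]
 [0.4107 0.0287 0.0291]
 [0.4076 0.0303 0.0301]]
axcorner [[0.5887 0.1907 0.124 ]
 [0.5866 0.1905 0.1222]
 [0.5827 0.192  0.1237]
 [0.6407 0.1404 0.0198]
 [0.6364 0.1418 0.0209]]
```

```bash
cat >>h.py <<'E'
AX=np.array([.5570,.0840,.130]);yaw=np.arctan2(-.0231,.3409)
XS=np.array([np.cos(yaw),np.sin(yaw),0]);YS=np.array([-np.sin(yaw),np.cos(yaw),0])
def W(x,z): return AX+x*XS+np.array([0,0,z])
def rot(phi):            # phi: deg, tool tip leaning away from the robot
    p=np.radians(phi);z=np.sin(p)*XS-np.array([0,0,np.cos(p)]);y=-YS
    q=R.from_matrix(np.stack([np.cross(y,z),y,z],1)).as_quat();return q[[3,0,1,2]]
def press(a,gap=0,s=.072,phi=-35):   # on the pin side, far edge; degrees
    t=np.radians(a);o=.006+.009*abs(np.sin(np.radians(a+phi)))+gap
    return W(s*np.cos(t)+o*np.sin(t),-s*np.sin(t)+o*np.cos(t)),rot(phi)
def push(a,gap=0,s=.072):            # on the back, risen edge
    phi=min(50,180-a) if a<180 else 0
    t=np.radians(a);o=.006+.009*abs(np.sin(np.radians(180-a-phi)))+gap
    return W(-s*np.cos(t)-o*np.sin(t),s*np.sin(t)-o*np.cos(t)),rot(phi)
E
python3 - <<'E'
from h import *
from bench import r
np.set_printoptions(precision=2,suppress=True)
for n,p in [("above",(W(.13,.17),rot(-35))),*[(f"pr{a}",press(a)) for a in(10,35,60)],("over",(W(-.12,.17),rot(50))),("pre",push(60,.03)),*[(f"pu{a}",push(a)) for a in(60,90,120,150,180)]]:
    print(n,p[0],r.ik(*p))
E
```

```text
above [0.69 0.08 0.3 ] None
pr10 [0.63 0.08 0.13] [-0.06  1.04  0.68  0.    2.04  1.58]
pr35 [0.62 0.08 0.09] [-0.06  1.03  0.77  0.    1.95  1.58]
pr60 [0.6  0.08 0.07] [-0.06  1.01  0.88  0.    1.87  1.58]
over [0.44 0.09 0.3 ] [-0.05 -0.28  2.18 -0.04  0.37  1.63]
pre [0.48 0.09 0.17] [-0.05  0.08  2.28  3.29  0.09 -1.71]
pu60 [0.51 0.09 0.19] [-0.05  0.1   2.2   3.54  0.03 -1.96]
pu90 [0.55 0.08 0.2 ] [-0.05  0.14  2.09 -0.29  0.04  1.87]
pu120 [0.59 0.08 0.2 ] [-0.05  0.23  2.   -0.23  0.04  1.81]
pu150 [0.62 0.08 0.17] [-0.06  0.37  1.71 -0.01  0.55  1.59]
pu180 [0.63 0.08 0.14] [-0.06  0.64  1.27 -0.    1.23  1.58]
```

```bash
sed -i 's/min(50,180-a)/min(38,180-a)/' h.py; python3 - <<'E'
from h import *
from bench import r
np.set_printoptions(precision=2,suppress=True)
for n,p in [("above",(W(.09,.12),rot(-20))),("pre",press(10,.04)),("pr66",press(66)),("lift",(W(.08,.17),rot(-10))),("over",(W(-.10,.17),rot(38))),("pre",push(63,.03)),*[(f"pu{a}",push(a)) for a in(66,90,120,150,180)]]:
    print(n,p[0],r.ik(*p))
E
```

```text
above [0.65 0.08 0.25] [-0.06  0.84  0.66  0.    1.99  1.58]
pre [0.64 0.08 0.17] [-0.06  1.03  0.58  0.    2.14  1.58]
pr66 [0.6  0.08 0.07] [-0.06  1.    0.9   0.    1.85  1.58]
lift [0.64 0.08 0.3 ] [-0.06  0.68  0.8   0.    1.84  1.58]
over [0.46 0.09 0.3 ] [-0.05 -0.17  2.   -0.02  0.65  1.6 ]
pre [0.48 0.09 0.17] [-0.05  0.07  2.14 -0.04  0.26  1.62]
pu66 [0.51 0.09 0.19] [-0.05  0.11  2.05 -0.03  0.32  1.61]
pu90 [0.54 0.08 0.2 ] [-0.05  0.15  1.96 -0.02  0.37  1.6 ]
pu120 [0.58 0.08 0.2 ] [-0.06  0.24  1.86 -0.02  0.38  1.6 ]
pu150 [0.62 0.08 0.17] [-0.06  0.37  1.71 -0.01  0.55  1.59]
pu180 [0.63 0.08 0.14] [-0.06  0.64  1.27 -0.    1.23  1.58]
```

```bash
python3 - <<'E'
from h import *
from bench import r
np.set_printoptions(precision=2,suppress=True)
def s(t): S=r.get_state(); print(t,round(S["time"],2),S["eef_pos"],S["wrist_force"])
r.command_gripper(0.0)
r.move_to(W(.09,.12),rot(-20)); s("above")
p,q=press(8,.02); r.movel(p,q,v=.15); s("pre")
for a in (16,27,38,49,58,66):
    p,q=press(a); r.movel(p,q,v=.04); s(a)
    if abs(r.get_state()["wrist_force"]).max()>12: print("HIGH"); break
p,q=press(66,.03); r.movel(p,q,v=.12); r.movel(W(.08,.14),rot(-20),v=.25); s("up")
for n in("side","scene"):
    c=r.read_camera(n); cv2.imwrite(f"pics/{n}1.png",c["pixels"]); np.savez(f"{n}1.npz",**c)
E
```

```text
above 3.98 [0.65 0.08 0.25] [-0.36  0.21 -0.69]
pre 4.81 [0.63 0.08 0.15] [-0.81 -0.6  -0.42]
16 5.74 [0.63 0.08 0.12] [-0.22 -0.11  0.27]
27 6.28 [0.62 0.08 0.1 ] [-0.36  0.01 -0.15]
38 6.8 [0.62 0.08 0.09] [ 0.1  -0.35  0.37]
49 7.26 [0.61 0.08 0.08] [-0.85  0.4  -0.35]
58 7.66 [0.6  0.08 0.07] [ 0.37 -0.32  0.01]
66 8.03 [0.6  0.08 0.07] [ 0.45 -0.78  0.57]
up 9.34 [0.64 0.08 0.27] [ 0.42 -0.54 -0.17]
```

View pics/side1.png

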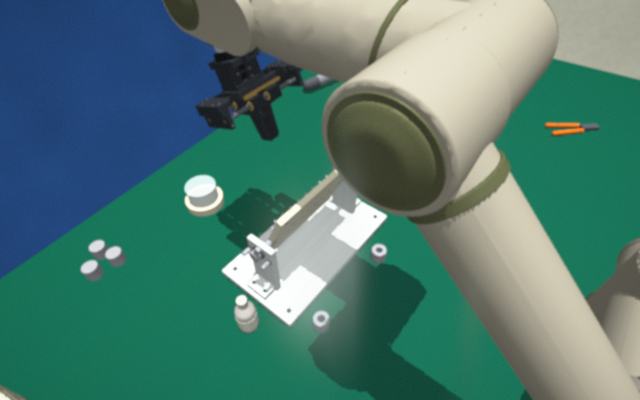

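The side view shows the frame steeply turned at (300,215), with the stand, bottle and collars where they were. Next I'll measure the frame angle.

```bash
cat >>h.py <<'E'
def angle(c,smin=.04):
    P=cloud(c).reshape(-1,3)-AX; X=P@XS;Y=P@YS;Z=P[:,2]
    col=c["pixels"].reshape(-1,3).astype(int)
    m=(abs(Y)<.1)&(np.hypot(X,Z)<.095)&(np.hypot(X,Z)>smin)&(col[:,2]-col[:,0]>18)&(Z>-.09)
    r_=np.hypot(X[m],Z[m]);th=np.degrees(np.arctan2(Z[m],-X[m]))%180
    return m.sum(),np.percentile(th,[10,50,90]),np.c_[X[m],Z[m]]
E
python3 - <<'E'
from h import *
np.set_printoptions(precision=3,suppress=True)
for n in("side","scene"):
    k,t,p=angle(np.load(n+"1.npz")); print(n,k,t); print(p[np.argsort(p[:,1])][::max(1,k//10)])
E
```

```text
side 359 [64.139 67.088 70.545]
[[-0.033  0.066]
 [-0.034  0.075]
 [-0.036  0.076]
 [-0.032  0.077]
 [-0.037  0.077]
 [-0.031  0.078]
 [-0.034  0.078]
 [-0.035  0.079]
 [-0.034  0.079]
 [-0.028  0.08 ]
 [-0.032  0.081]]
scene 1751 [60.505 66.485 74.702]
[[ 0.036 -0.076]
 [ 0.03  -0.066]
 [ 0.031 -0.057]
 [ 0.026 -0.05 ]
 [ 0.022 -0.041]
 [-0.009  0.041]
 [-0.013  0.055]
 [-0.02   0.067]
 [-0.023  0.076]
 [-0.025  0.08 ]
 [-0.027  0.084]]
```

```bash
python3 - <<'E'
from h import *
from bench import r
np.set_printoptions(precision=3,suppress=True)
def s(t): S=r.get_state(); print(t,round(S["time"],2),S["eef_pos"],S["wrist_force"])
r.movel(W(.07,.18),rot(-10),v=.2)
r.movel(W(-.10,.17),rot(38),v=.2); s("over")
p,q=push(62,.025); r.movel(p,q,v=.15); s("pre")
for a in (68,80,92,104,116,128,140,150,160):
    p,q=push(a); r.movel(p,q,v=.04); s(a)
    if abs(r.get_state()["wrist_force"]).max()>12: print("HIGH"); break
c=r.read_camera("scene"); cv2.imwrite(f"pics/scene2.png",c["pixels"]); np.savez("scene2.npz",**c)
print(angle(c)[:2])
E
```

```text
over 11.31 [0.458 0.091 0.3  ] [ 0.382 -0.73   1.021]
pre 12.32 [0.488 0.089 0.176] [-0.468 -0.02   0.582]
68 13.29 [0.516 0.087 0.191] [-0.575 -0.598 -0.193]
80 13.84 [0.531 0.086 0.199] [ 0.364  0.674 -0.109]
92 14.4 [0.547 0.085 0.202] [ 0.286  0.257 -0.751]
104 14.97 [0.563 0.084 0.203] [ 0.047 -0.713  0.032]
116 15.53 [0.58  0.082 0.199] [ 0.139  0.972 -0.188]
128 16.11 [0.595 0.081 0.192] [-0.141 -0.458 -0.625]
140 16.68 [0.608 0.08  0.181] [ 0.456 -0.238 -0.263]
150 17.16 [0.616 0.08  0.171] [ 0.233 -0.071 -0.751]
160 17.62 [0.622 0.08  0.16 ] [-0.148 -0.061  0.658]
(np.int64(1348), array([151.307, 155.084, 167.2  ]))
```

View pics/scene2.png

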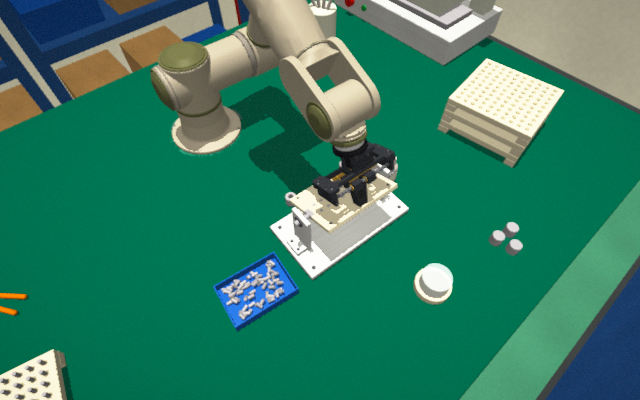

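The frame is past vertical, back side up, with the fingertips on its far edge near (360,190). The stand hasn't moved. Now I'll ease it onto the stop.

```bash
python3 - <<'E'
from h import *
from bench import r
np.set_printoptions(precision=3,suppress=True)
def s(t): S=r.get_state(); print(t,round(S["time"],2),S["eef_pos"],S["wrist_force"])
for a in (167,173): p,q=push(a); r.movel(p,q,v=.025); s(a)
p,_=push(180); print(p, r.movel(p+[0,0,-.006],rot(0),v=.008,stop_force=4)); s("end")
r.dwell(.3); s("held")
r.movel(r.get_state()["eef_pos"]+[0,0,.03],v=.05); r.movel(W(.05,.19),v=.2)
r.movel(W(-.22,.22),rot(20),v=.3); s("clear")
for n in("side","scene"):
    c=r.read_camera(n); cv2.imwrite(f"pics/{n}3.png",c["pixels"]); np.savez(f"{n}3.npz",**c)
    k,t,Q=angle(c,.0); P=cloud(c).reshape(-1,3)-AX; 
    f=np.polyfit(Q[Q[:,1]>-.01][:,0],Q[Q[:,1]>-.01][:,1],1); print(n,k,f,np.degrees(np.arctan(f[0])))
E
```

```text
167 18.18 [0.625 0.079 0.152] [-0.289 -0.332 -0.751]
173 18.62 [0.627 0.079 0.145] [-0.117 -0.162 -0.524]
[0.629 0.079 0.136] True
end 19.69 [0.629 0.079 0.137] [-0.933 -0.097  4.324]
held 19.99 [0.629 0.079 0.137] [ 0.028 -0.827  5.12 ]
clear 22.77 [0.338 0.099 0.35 ] [ 0.608 -0.316  0.64 ]
side 5730 [0.002 0.005] 0.09447533680233347
scene 4386 [-0.005  0.007] -0.2739520818321424
```

View pics/scene3.png

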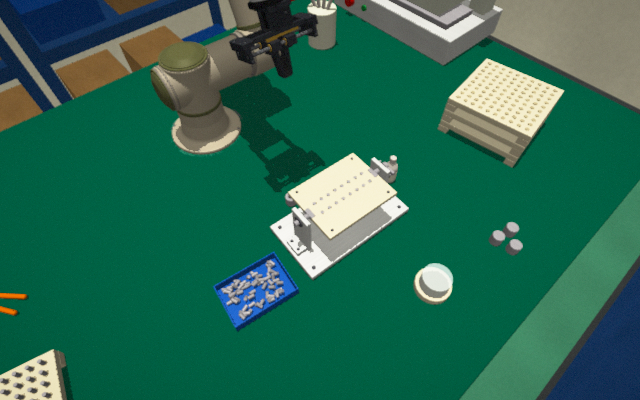

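The frame is level and back-up at (342,195), within 0.3°. The stand and tray look unmoved, and the arm is clear.

```bash
python3 -c "
from bench import r
print(r.finish_job())"
```

```text
the job is handed in; nothing more can be done
None
```

The job is handed in: the frame is flipped back-up, level to within 0.3°, and eased onto its stop at about 4–5 N; the stand and surrounding items look unmoved, and the arm was clear after about 23 s.

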